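# Deep pail from the hanging rack onto the bench scale

## Task

Fertiliser is about to be weighed out: lift the deep metal pail up off its prongs on the hanging rack and stand it upright in the middle of the bench scale's steel plate, then let go. Set it down, do not drop it, and leave the wide shallow pan and the wooden dibber hanging where they are.

Things in the scene. Friction and masses are not known exactly. Their poses are not given: they have to be found in the camera images.
- pail_grip (a point): Deep round metal pail: 105 mm deep, rim 92 mm across, bottom 74 mm, about 0.25 kg. Hangs by a stiff wire bail with a wooden grip 18 mm thick, 50 mm long. Point: middle of the grip, 55 mm above the rim, 160 mm above the pail's bottom; at the start about 205 mm above the bench. z up, y along the grip, x level, pointing in to the rack, away from the robot. Hangs at any of the rack's three places.
- rack: Green rack, fixed; origin on the bench under its bar, x away from the robot, y along the bar. Places at y = -140, 0, 140 mm. At each, two 6 mm prongs, 66 mm apart, reach to -x under the bail; their ends turn up 18 mm, 18 mm in front of the grip; the bar 72 mm behind. To come off: up 22 to 40 mm (higher, the rim meets the prongs), then 115 mm or more to -x; stay that far out past neighbours.
- scale_plate (a point): Middle of the top face of the bench scale's flat square steel plate, 160 x 160 mm, 55 mm above the bench, fixed and rigid (it does not sink). z up, x and y along the plate's edges. A low grey display unit with a green window is on its -x side. When the pail stands on the plate its grip's middle is 160 mm above this point.
- pan_grip (a point): Bystander on the same rack: a wide shallow metal pan, rim 116 mm across, only 45 mm deep, with the same bail and wooden grip as the pail. Point: middle of its wooden grip, 55 mm above its rim; axes as for the pail.
- dibber_grip (a point): Bystander on the same rack: a wooden dibber with a T handle (18 mm thick, 110 mm long, along y), its pointed steel tip 150 mm below. Point: middle of the T handle.
Things that resemble listed ones, but are neither listed nor needed, are in the scene too. What is shaped like the part that bears pail_grip but blue or pink is not meant.

How it is judged:
On the way:
1. the deep pail is held by the gripper, off its prongs and clear of the rack (distance of pail_grip from where it was at the start of the episode above 0.08 m and contact force between pail and rack below 0.1 N and contact force between pail and the fingers above 0.5 N), for 0.2 s.
At the end, for the whole second after the job is handed in: The deep pail stands upright (within 8 degrees) and at rest on the scale's plate, its middle within 30 mm of the plate's middle; the pan and the dibber still hang in their places (within 30 mm) (horizontal distance between pail_grip and scale_plate below 0.03 m and z of pail_grip in the frame of scale_plate between 0.152 and 0.168 m and angle between pail_grip's own z axis and vertical below 0.15 rad and linear speed of pail below 0.03 m/s and distance of each of pan_grip, dibber_grip from where it was at the start of the episode below 0.03 m); the robot touches nothing.
It fails at once if the pail is dropped (falls freely at more than 0.7 m/s, a fall of some 25 mm) (linear speed of pail above 0.7 m/s and contact force between pail and the fingers below 0.1 N).
It fails at once if the pan or the dibber is knocked off its prongs or carried away (moved more than 60 mm) (distance of any of pan_grip, dibber_grip from where it was at the start of the episode above 0.06 m).
It also fails if it takes over 45 s, if anything falls off the work surface, if the arm or the gripper's body presses on something with over 40 N, if the wrist force passes 120 N, or if a joint passes its speed limit or range.

## Robot

A 7-joint arm with a two-finger parallel gripper is mounted at the origin on the work surface. World frame = base frame: x ahead of the robot, y to its left, z up, the work surface at z = 0. Lengths are in m, angles in rad, forces in N, time in s.
With the tool pointing down it reaches from about 0.4 to 0.85 m from the base axis. Payload 10.4 kg.
Tool frame: the origin (TCP) lies midway between the tips of the shut fingers; the grasp point (between the pads) lies 19 mm behind it; z points along the fingers, x is the direction in which the jaws open and shut, and the axes are right-handed (so a half turn about z gives the same grasp; the last joint's range is limited). The gripper opens to 85 mm and grips with 20 to 120 N. Pads are 22 mm wide; open, the fingers measure 114 mm over their backs; the gripper's body (76 mm by 85 mm) begins 54 mm behind the grasp point. The pads swing forward as they close: fully open they stand 13 mm farther back than shut.
Start: joints at [-1.235, 0.332, -0.065, 1.46, 0.022, 1.35, -0.088], TCP at [0.219, 0.585, 0.231] pointing down, gripper open.
Joint ranges: [-2.6, 2.6], [-0.5, 2.12], [-1.47, 1.34], [0.16, 2.42], [-1.27, 4.41], [0.06, 2.06], [-2.6, 2.6]. Speed limits (rad/s): [2.22, 2.22, 2.79, 2.79, 3.14, 3.14, 3.14].

## Interface

Orientations are given as a unit quaternion [x, y, z, w].
In Python, from workcell import monitor, eyes, ticket, models gives the robot as it stands.
- The arm moves only by the tool servo_tool, never from a script. Its argument "motion" is a list of rows, each a list of 7 numbers: the opening, from 0 (shut) to 1 (fully open), then the shift along the tool's x, y, z in m, then the turn, a rotation vector about the tool's x, y, z in degrees. In form: [[fingers, tx, ty, tz, rx, ry, rz], ...]. A call has 1 to 20 rows; each row is the pose to reach, as a shift and turn from the pose commanded when the call began, along the tool's axes at that moment; what a row does not reach only later rows make up. A row lasts 1/8 s, in which the tool goes at most 62.5 mm and 10.7 degrees, less where a joint would pass 70% of its speed; a pose out of reach is approached as far as the arm can. A call with a gripper value outside its range is refused whole. The fingers move at their own pace and stop on an object; "grip_force" is the grip in N (left out, the last holds). Time passes only in rows, so rows that repeat a pose let the fingers close. It gives the time, the measured TCP pose, the force and the opening at its end, in the units of the state.
- monitor.get_obs(): the state, without advancing time (a new reading comes with each control period).
- eyes.camera(name): name is "scene" or "top" or "wrist"; returns (picture, depth): 420x560x3 uint8, blue, green, red; 420x560 float32, m along the optical axis (not along the pixel's ray), 0 where there is no reading.
- eyes.camera_info(name): a dict with "intrinsics" (3x3 intrinsics, pixels), "extrinsics" (4x4, takes a point from world to camera coordinates); the wrist camera has in their place "tool_from_camera" (4x4, takes a point from camera to tool coordinates, whose origin is the TCP and whose axes are the tool frame's). Camera axes: x right, y down, z forward; pixel columns grow to the right and rows downward; lengths in m; the calibration is good to about 2 mm. The wrist camera is an equidistant fisheye: a pixel r from the principal point sees the ray r / f radians off the axis. A picture is of the moment at which its call begins: read the wrist's pose just before it. camera_info takes no time and is no camera call.
- ticket.hand_in(): hands the job in, once; it reports no verdict.
Trained networks look in the newest picture that a camera, given by its name, has taken for a name from the list of things; names that differ only in an ending like _2 or _b are one class to them, and where a whole thing is asked for, a point or a joint stands for the part that bears it (a point fixed in the world has none). Each returns a list of dicts, best first, with "confidence" (0 to 1); they miss things now and then, are a little off and sometimes report something else, mostly with a low value. They report only what shows in the picture. A call takes as long as a camera call. They do not tell look-alikes from the thing itself.
- models.boxes_of(camera, thing): "point" ([x, y, z] in m, in the coordinates of the camera as it stood for that picture, good to about 4 mm: the middle of the surface that is visible of it).
The state is a dict: "clock": time; "joint_pos": joint angles; "joint_velocities": joint speeds; "tau": joint torques, N m; "position": TCP position; "ee_rot": TCP orientation; "ft_force": force on the tool from outside, world axes, zero at the start; "torque": the same for the moment, N m; "grip_width": opening from 0.0 (shut) to 1.0 (fully open).
Only numpy, scipy, OpenCV 4.12 (cv2) and the standard library are available. Lean on these libraries where they do the work, as an engineer would, in place of code of your own. Each camera call takes 0.05 s, during which the arm holds its last target. There are 200 camera calls.

## Working session

There is one attempt and no reset: what is moved stays moved. The work goes in short steps, Python scripts to look and compute and a tool call to move; the robot and the scene stay as the last step left them, time stands still between calls to the robot, and variables do not carry over. Pictures are saved under pics/ and viewed, about 8 in all and at most 12, crops included, and the job is handed in when it is done.

Besides the shell and the picture viewer there is one more tool, called after ">>>" as name(argument=value, ...), one argument or row to a line, values as JSON. servo_tool: Moves the arm, as the interface text tells. Its arguments: {"type":"object","properties":{"motion":{"type":"array"},"grip_force":{"type":"number"}},"required":["motion"]}

```bash
mkdir -p pics; cat > h.py <<'E'
import numpy as np, cv2
from scipy.spatial.transform import Rotation as R
from workcell import monitor, eyes, ticket, models
def cam(n):
    o=monitor.get_obs(); p,d=eyes.camera(n); return o,p,d,eyes.camera_info(n)
def world(n,pt,o=None):
    i=eyes.camera_info(n)
    if n=="wrist":
        q=np.array(i["tool_from_camera"])@np.r_[pt,1]
        return R.from_quat(o["ee_rot"]).apply(q[:3])+o["position"]
    return (np.linalg.inv(np.array(i["extrinsics"]))@np.r_[pt,1])[:3]
def px(n,u,v,d):
    K=np.array(eyes.camera_info(n)["intrinsics"]); return world(n,[(u-K[0,2])/K[0,0]*d,(v-K[1,2])/K[1,1]*d,d])
E
python3 - <<'E'
from h import *
ims=[]
for n in ("scene","top"):
    o,p,d,i=cam(n); cv2.imwrite(f"pics/{n}1.png",p); np.save(n+"d.npy",d)
    for t in ("pail_grip","rack","scale_plate","pan_grip","dibber_grip"):
        for b in models.boxes_of(n,t): print(n,t,round(b["confidence"],2),np.round(world(n,b["point"]),3))
print(monitor.get_obs())
E
```

```text
scene pail_grip 0.77 [ 0.528 -0.436  0.081]
scene pail_grip 0.67 [0.84  0.078 0.062]
scene pail_grip 0.58 [ 0.594 -0.114  0.125]
scene pail_grip 0.56 [ 0.333 -0.154  0.076]
scene rack 0.67 [ 0.674 -0.029  0.202]
scene scale_plate 0.93 [0.436 0.298 0.054]
scene scale_plate 0.38 [ 0.598 -0.247  0.213]
scene pan_grip 0.71 [0.593 0.022 0.119]
scene dibber_grip 0.79 [ 0.602 -0.248  0.214]
scene dibber_grip 0.71 [ 0.678 -0.029  0.199]
top pail_grip 0.95 [0.853 0.088 0.064]
top pail_grip 0.86 [ 0.524 -0.45   0.067]
top pail_grip 0.81 [ 0.593 -0.115  0.105]
top pail_grip 0.71 [ 0.331 -0.164  0.064]
top rack 0.71 [ 0.671 -0.12   0.21 ]
top scale_plate 0.94 [0.42  0.284 0.054]
top pan_grip 0.93 [0.589 0.024 0.111]
top dibber_grip 0.83 [ 0.587 -0.254  0.218]
{'clock': 0.6, 'joint_pos': array([-1.23460785,  0.33217961, -0.06471772,  1.46009334,  0.02159381,
        1.34985482, -0.08849011]), 'joint_velocities': array([ 0.00147175, -0.00134187,  0.00079986,  0.00065012,  0.00060189,
        0.00130883, -0.00045453]), 'tau': array([ 4.01762900e-04, -6.24959493e+01,  4.94216674e-02, -3.91700041e+01,
        1.65071106e-02,  1.77658148e-03,  6.36913370e-06]), 'position': array([0.21944601, 0.58525006, 0.2313535 ]), 'ee_rot': array([ 8.21922601e-01,  5.69599184e-01,  5.45638504e-05, -5.97521148e-05]), 'ft_force': array([ 0.69913061, -0.69174063,  0.13132155]), 'torque': array([-0.0099558 , -0.00548307,  0.00383305]), 'grip_width': 1.0017273355548522}
```

View pics/scene1.png

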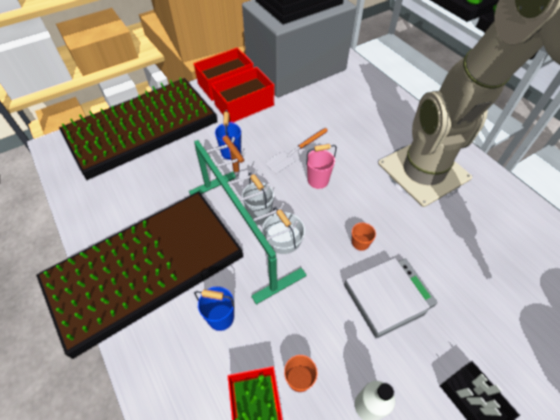

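View pics/top1.png

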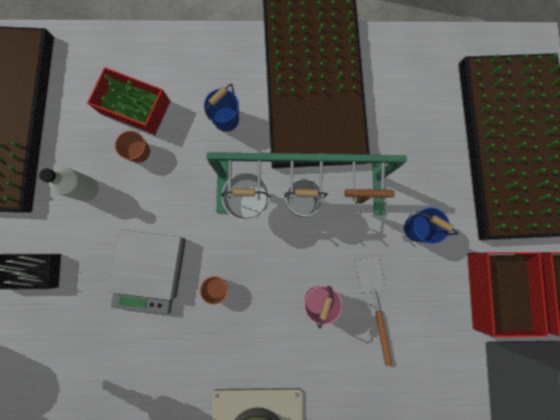

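Top view: the deep pail hangs in the middle place with its grip at about (307,193). The pan is at (243,192), the dibber T at (369,193) and the scale plate at about (147,262). The pails elsewhere are blue or pink decoys.

```bash
python3 - <<'E'
from h import *
p=cv2.imread("pics/top1.png"); d=np.load("topd.npy"); hsv=cv2.cvtColor(p,cv2.COLOR_BGR2HSV)
K=np.array(eyes.camera_info("top")["intrinsics"]);E=np.linalg.inv(np.array(eyes.camera_info("top")["extrinsics"]))
v,u=np.mgrid[:420,:560]; P=np.stack([(u-K[0,2])/K[0,0]*d,(v-K[1,2])/K[1,1]*d,d],-1)@E[:3,:3].T+E[:3,3]
wood=(hsv[...,0]<22)&(hsv[...,1]>110)&(hsv[...,2]>110)
for n,(a,b) in dict(pan=(228,262),pail=(290,326),dib=(340,398)).items():
    m=np.zeros_like(wood); m[180:204,a:b]=wood[180:204,a:b]; m&=P[...,2]>.17
    q=P[m]; uu=u[m];vv=v[m]; c=np.polyfit(q[:,1],q[:,0],1)
    print(n,m.sum(),q.mean(0).round(4),np.median(q,0).round(4),(q.min(0)+q.max(0))/2,q.min(0).round(3),q.max(0).round(3),"slope",c[0].round(3), "pxc",uu.mean(),vv.mean())
g=(hsv[...,0]>60)&(hsv[...,0]<90)&(hsv[...,1]>100)&(P[...,2]>.12); g[170:]=0; g[:145]=0
q=P[g]; c=np.polyfit(q[:,1],q[:,0],1); print("bar",q.min(0),q.max(0),q.mean(0),"slope",c)
m=(abs(P[...,2]-.055)<.006)&(hsv[...,1]<40); m[:,:100]=0;m[:,200:]=0;m[:220]=0;m[320:]=0
r=cv2.minAreaRect(P[m][:,:2].astype(np.float32)*1000);print("plate",m.sum(),r,P[m].mean(0))
m2=cv2.erode(m.astype(np.uint8),np.ones((3,3)));r=cv2.minAreaRect(P[m2>0][:,:2].astype(np.float32)*1000);print(r)
big=np.hstack([cv2.resize(p[140:230,200:410],None,fx=3,fy=3,interpolation=2)]);cv2.imwrite("pics/crop1.png",big)
print("wrist yaw",R.from_quat(monitor.get_obs()["ee_rot"]).as_matrix().round(3))
E
```

```text
Traceback (most recent call last):
TypeError: expected non-empty vector for x
```

```bash
cat > m.py <<'E'
from h import *
p=cv2.imread("pics/top1.png"); d=np.load("topd.npy"); hsv=cv2.cvtColor(p,cv2.COLOR_BGR2HSV)
K=np.array(eyes.camera_info("top")["intrinsics"]);E=np.linalg.inv(np.array(eyes.camera_info("top")["extrinsics"]))
v,u=np.mgrid[:420,:560]; P=np.stack([(u-K[0,2])/K[0,0]*d,(v-K[1,2])/K[1,1]*d,d],-1)@E[:3,:3].T+E[:3,3]
wood=(hsv[...,0]<22)&(hsv[...,1]>100)&(hsv[...,2]>100)
for n,(a,b) in dict(pan=(228,262),pail=(290,326),dib=(340,398)).items():
    m=np.zeros_like(wood); m[180:204,a:b]=wood[180:204,a:b]
    print(n,m.sum(), "pxc",u[m].mean(),vv:=v[m].mean(), "dz",np.percentile(P[m][:,2],[0,25,50,75,100]).round(3), "slope px",np.polyfit(u[m],v[m],1)[0].round(3),u[m].min(),u[m].max())
    if (z:=0.205): # ray at grip height
        c=E[:3,3]; r=E[:3,:3]@np.array([(u[m].mean()-K[0,2])/K[0,0],(v[m].mean()-K[1,2])/K[1,1],1]); print("  ray@z.21",(c+r*(.21-c[2])/r[2]).round(4))
g=(hsv[...,0]>60)&(hsv[...,0]<90)&(hsv[...,1]>100)&(P[...,2]>.12); g[170:]=0; g[:145]=0
q=P[g]
if len(q): print("bar",q.min(0),q.max(0),q.mean(0),"slope",np.polyfit(q[:,1],q[:,0],1))
m=(abs(P[...,2]-.055)<.006)&(hsv[...,1]<60); m[:,:100]=0;m[:,200:]=0;m[:220]=0;m[320:]=0
print("plate",m.sum(),cv2.minAreaRect(P[m][:,:2].astype(np.float32)*1000),P[m].mean(0))
m2=cv2.morphologyEx(m.astype(np.uint8),cv2.MORPH_OPEN,np.ones((5,5)));print(cv2.minAreaRect(P[m2>0][:,:2].astype(np.float32)*1000))
cv2.imwrite("pics/crop1.png",cv2.resize(p[140:230,200:410],None,fx=3,fy=3,interpolation=2))
E
python3 m.py
```

```text
pan 72 pxc 244.05555555555554 191.625 dz [0.209 0.212 0.213 0.214 0.217] slope px 0.011 234 253
  ray@z.21 [0.5961 0.0202 0.21  ]
pail 75 pxc 305.81333333333333 192.45333333333335 dz [0.209 0.212 0.213 0.214 1.05 ] slope px 0.033 296 316
  ray@z.21 [ 0.5939 -0.1174  0.21  ]
dib 236 pxc 370.1525423728813 192.17372881355934 dz [0.215 0.219 0.22  0.221 0.225] slope px 0.026 345 393
  ray@z.21 [ 0.5941 -0.2615  0.21  ]
bar [ 0.45367899 -0.34022153  0.1207909 ] [0.68405434 0.10057355 1.04962776] [ 0.67015804 -0.12353058  0.22153092] slope [0.00787932 0.67113137]
plate 3966 ((430.6144104003906, 252.60072326660156), (231.9583740234375, 160.20497131347656), 82.44857788085938) [0.43442694 0.28696258 0.05501792]
((435.288818359375, 287.795166015625), (160.95974731445312, 160.20584106445312), 82.45716094970703)
```

View pics/crop1.png

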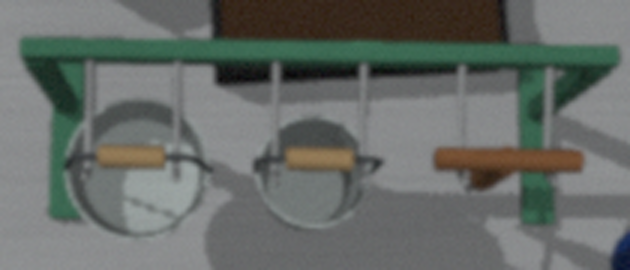

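The pail is confirmed in the middle: it has the smaller, deeper rim and its grip is at crop (320,158). Next I work out the shift to a hover pose with the jaws along world x.

```bash
cat >> h.py <<'E'
def go(p,yaw=0.0):
    o=monitor.get_obs(); A=R.from_quat(o["ee_rot"]); T=R.from_euler("z",yaw,degrees=True)*R.from_quat([1,0,0,0])
    print("from",o["position"].round(4),"shift",A.inv().apply(np.array(p)-o["position"]).round(4),"rot",(A.inv()*T).as_rotvec(degrees=True).round(2), "t",o["clock"])
E
python3 -c "
from h import *
go([.40,.25,.33],-0.5+35); go([.592,-.117,.30],-0.5)"
```

```text
from [0.2194 0.5853 0.2314] shift [-0.2505  0.2868 -0.0987] rot [-0.000e+00 -1.000e-02  3.494e+01] t 0.6
from [0.2194 0.5853 0.2314] shift [-0.5267  0.5954 -0.0688] rot [-1.000e-02 -1.000e-02  6.994e+01] t 0.6
```

>>> servo_tool(
  motion=[
    [0.7,0,0,-0.0625,0,0,0],
    [0.7,-0.0385,0.044,-0.099,0,0,5.8],
    [0.7,-0.077,0.088,-0.099,0,0,11.6],
    [0.7,-0.1155,0.132,-0.099,0,0,17.5],
    [0.7,-0.154,0.176,-0.099,0,0,23.3],
    [0.7,-0.2505,0.287,-0.099,0,0,35],
    [0.7,-0.2505,0.287,-0.099,0,0,35],
    [0.7,-0.527,0.595,-0.069,0,0,70],
    [0.7,-0.527,0.595,-0.069,0,0,70],
    [0.7,-0.527,0.595,-0.069,0,0,70],
    [0.7,-0.527,0.595,-0.069,0,0,70],
    [0.7,-0.527,0.595,-0.069,0,0,70],
    [0.7,-0.527,0.595,-0.069,0,0,70],
    [0.7,-0.527,0.595,-0.069,0,0,70],
    [0.7,-0.527,0.595,-0.069,0,0,70],
    [0.7,-0.527,0.595,-0.069,0,0,70],
    [0.7,-0.527,0.595,-0.069,0,0,70],
    [0.7,-0.527,0.595,-0.069,0,0,70],
  ],
  grip_force=60,
)

```text
clock: 2.85
position: [0.5915, -0.1159, 0.3007]
ee_rot: [1.0, -0.004, 0.0, -0.0]
ft_force: [0.7, -0.5, -0.5]
grip_width: 0.701
```

```bash
python3 - <<'E'
from h import *
o,p,d,i=cam("wrist"); cv2.imwrite("pics/w1.png",p)
print(o["position"],R.from_quat(o["ee_rot"]).as_matrix().round(3),o["grip_width"],o["ft_force"])
for t in ("pail_grip","pan_grip","dibber_grip"):
    for b in models.boxes_of("wrist",t): print(t,round(b["confidence"],2),np.round(world("wrist",b["point"],o),3))
K=np.array(i["intrinsics"]);f=K[0,0];v,u=np.mgrid[:420,:560]
x=u-K[0,2];y=v-K[1,2];r=np.hypot(x,y)+1e-9;t=np.tan(np.minimum(r/f,1.5))
Pc=np.stack([x/r*t*d,y/r*t*d,d,np.ones_like(d)],-1)@np.array(i["tool_from_camera"]).T
W=Pc[...,:3]@R.from_quat(o["ee_rot"]).as_matrix().T+o["position"]
hsv=cv2.cvtColor(p,cv2.COLOR_BGR2HSV)
m=(hsv[...,0]<24)&(hsv[...,1]>90)&(abs(W[...,2]-.205)<.02)&(abs(W[...,0]-.594)<.03)&(abs(W[...,1]+.117)<.045)
q=W[m];print(m.sum(),u[m].mean(),v[m].mean(),q.mean(0),np.percentile(q,[2,98],axis=0).round(4),np.polyfit(q[:,1],q[:,0],1))
E
```

```text
[ 0.59152598 -0.11586075  0.30072983] [[ 1.    -0.008  0.001]
 [-0.008 -1.     0.001]
 [ 0.001 -0.001 -1.   ]] 0.7009565258666653 [ 0.70440059 -0.50872006 -0.53468889]
pail_grip 0.96 [ 0.334 -0.159  0.078]
pail_grip 0.82 [ 0.533 -0.407  0.027]
pail_grip 0.69 [ 0.591 -0.123  0.131]
pail_grip 0.56 [0.85  0.089 0.07 ]
pail_grip 0.33 [0.595 0.02  0.125]
pan_grip 0.9 [0.595 0.023 0.123]
dibber_grip 0.58 [ 0.589 -0.231  0.219]
1418 286.94992947813824 215.51763046544428 [ 0.59302413 -0.11627981  0.21159506] [[ 0.5849 -0.1412  0.2061]
 [ 0.6014 -0.0932  0.2142]] [0.01790127 0.59510568]
```

View pics/w1.png

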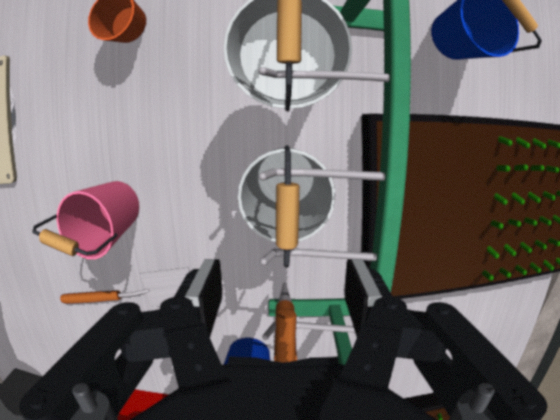

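The wrist view shows the pail's grip at (287,215), which puts it at (0.593, -0.117, 0.2045). The fingers straddle it clear of bar and prongs, so I descend and close.

>>> servo_tool(
  motion=[
    [0.7,0.0015,0.001,0.04,0,0,0],
    [0.7,0.0015,0.001,0.07,0,0,0],
    [0.7,0.0015,0.001,0.095,0,0,0],
    [0.7,0.0015,0.001,0.115,0,0,0],
    [0.7,0.0015,0.001,0.115,0,0,0],
    [0,0.0015,0.001,0.115,0,0,0],
    [0,0.0015,0.001,0.115,0,0,0],
    [0,0.0015,0.001,0.115,0,0,0],
    [0,0.0015,0.001,0.115,0,0,0],
    [0,0.0015,0.001,0.115,0,0,0],
    [0,0.0015,0.001,0.115,0,0,0],
  ],
)

```text
clock: 4.42
position: [0.5938, -0.1182, 0.1862]
ee_rot: [1.0, -0.005, 0.001, -0.0]
ft_force: [1.4, 0.2, 5.3]
grip_width: 0.195
```

>>> servo_tool(
  motion=[
    [0,0,0,-0.01,0,0,0],
    [0,0,0,-0.02,0,0,0],
    [0,0,0,-0.031,0,0,0],
    [0,0,0,-0.031,0,0,0],
    [0,0,0,-0.031,0,0,0],
    [0,-0.01,0,-0.031,0,0,0],
    [0,-0.025,0,-0.031,0,0,0],
    [0,-0.045,0,-0.031,0,0,0],
    [0,-0.065,0,-0.031,0,0,0],
    [0,-0.085,0,-0.031,0,0,0],
    [0,-0.105,0,-0.031,0,0,0],
    [0,-0.12,0,-0.031,0,0,0],
    [0,-0.13,0,-0.031,0,0,0],
    [0,-0.13,0,-0.031,0,0,0],
    [0,-0.13,0,-0.031,0,0,0],
    [0,-0.13,0,-0.031,0,0,0],
  ],
)

```text
clock: 6.42
position: [0.4633, -0.1169, 0.2162]
ee_rot: [1.0, -0.005, -0.0, 0.0]
ft_force: [0.5, -0.9, -1.8]
grip_width: 0.188
```

```bash
python3 - <<'E'
from h import *
o,p,d,i=cam("scene"); cv2.imwrite("pics/s2.png",cv2.resize(p[100:340,160:460],None,fx=2,fy=2))
print(o["position"],o["ft_force"],o["grip_width"]); go([.46,-.1175,.35],0)
go([.435,.288,.35],0)
E
```

```text
[ 0.46334617 -0.11689951  0.21621018] [ 0.48246896 -0.89340898 -1.81758109] 0.18798277967971758
from [ 0.4633 -0.1169  0.2162] shift [-0.0033  0.0007 -0.1338] rot [ 0.02  0.02 -0.56] t 6.475
from [ 0.4633 -0.1169  0.2162] shift [-0.0322 -0.4046 -0.134 ] rot [ 0.02  0.02 -0.56] t 6.475
```

View pics/s2.png

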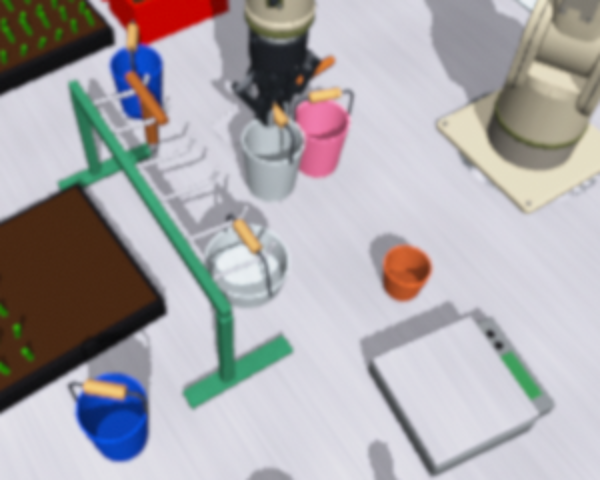

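The pail hangs from the gripper at (275,160) in the crop, clear of the rack, and the pan and dibber are in place. Now up and across to the scale.

>>> servo_tool(
  motion=[
    [0,0,0,-0.015,0,0,0],
    [0,0,0,-0.05,0,0,0],
    [0,0,0,-0.085,0,0,0],
    [0,0,0,-0.11,0,0,0],
    [0,0,0,-0.12,0,0,0],
    [0,-0.001,-0.015,-0.12,0,0,0],
    [0,-0.003,-0.04,-0.12,0,0,0],
    [0,-0.006,-0.075,-0.12,0,0,0],
    [0,-0.009,-0.11,-0.12,0,0,0],
    [0,-0.012,-0.15,-0.12,0,0,0],
    [0,-0.015,-0.19,-0.12,0,0,0],
    [0,-0.018,-0.23,-0.12,0,0,0],
    [0,-0.021,-0.27,-0.12,0,0,0],
    [0,-0.024,-0.31,-0.12,0,0,0],
    [0,-0.027,-0.345,-0.12,0,0,0],
    [0,-0.03,-0.375,-0.12,0,0,0],
    [0,-0.031,-0.395,-0.12,0,0,0],
    [0,-0.032,-0.4045,-0.12,0,0,0],
    [0,-0.032,-0.4045,-0.12,0,0,0],
    [0,-0.032,-0.4045,-0.12,0,0,0],
  ],
)

```text
clock: 8.98
position: [0.4354, 0.2868, 0.3364]
ee_rot: [1.0, -0.006, 0.0, 0.0]
ft_force: [0.0, 0.3, -1.5]
grip_width: 0.187
```

```bash
python3 -c "
from h import *
go([.435,.288,.205],0)"
```

```text
from [0.4354 0.2868 0.3364] shift [-0.0004 -0.0012  0.1314] rot [ 0.01 -0.01 -0.65] t 8.975
```

>>> servo_tool(
  motion=[
    [0,0,-0.001,0.015,0,0,0],
    [0,0,-0.001,0.04,0,0,0],
    [0,0,-0.001,0.065,0,0,0],
    [0,0,-0.001,0.085,0,0,0],
    [0,0,-0.001,0.105,0,0,0],
    [0,0,-0.001,0.118,0,0,0],
    [0,0,-0.001,0.126,0,0,0],
    [0,0,-0.001,0.131,0,0,0],
    [0,0,-0.001,0.131,0,0,0],
    [0,0,-0.001,0.131,0,0,0],
  ],
)

```text
clock: 10.22
position: [0.4352, 0.2891, 0.2058]
ee_rot: [1.0, -0.005, 0.0, -0.0]
ft_force: [-0.3, -0.2, -2.4]
grip_width: 0.188
```

```bash
python3 - <<'E'
from h import *
o,p,d,i=cam("scene"); cv2.imwrite("pics/s3.png",cv2.resize(p[180:360,300:480],None,fx=3,fy=3,interpolation=2))
print(o["position"],o["ft_force"])
E
```

```text
[0.43516865 0.28906994 0.20582583] [-0.30263051 -0.15416497 -2.37668904]
```

View pics/s3.png

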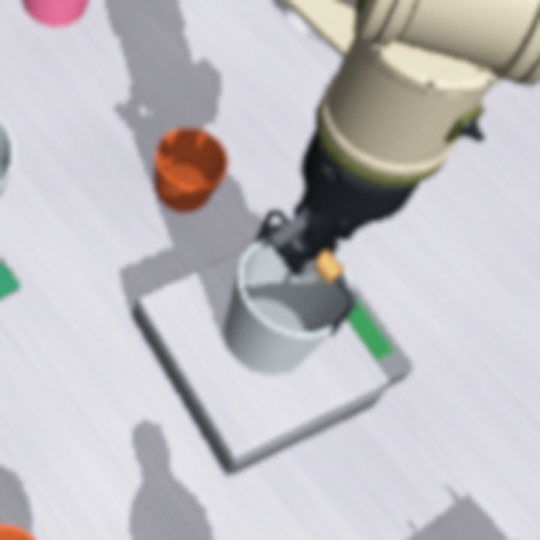

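The pail is upright and its bottom, at about (270,345), is over the plate's middle, at about (262,352). I lower slowly, watching the force.

>>> servo_tool(
  motion=[
    [0,0,0,0.002,0,0,0],
    [0,0,0,0.004,0,0,0],
    [0,0,0,0.006,0,0,0],
    [0,0,0,0.0075,0,0,0],
    [0,0,0,0.0075,0,0,0],
  ],
)

```text
clock: 10.9
position: [0.4349, 0.2888, 0.1977]
ee_rot: [1.0, -0.005, -0.0, 0.0]
ft_force: [-0.4, -0.1, -1.9]
grip_width: 0.186
```

>>> servo_tool(
  motion=[
    [0,0,0,0.001,0,0,0],
    [0,0,0,0.002,0,0,0],
    [0,0,0,0.002,0,0,0],
  ],
)

```text
clock: 11.28
position: [0.4357, 0.2891, 0.1968]
ee_rot: [1.0, -0.005, 0.001, -0.001]
ft_force: [1.0, -0.2, 4.4]
grip_width: 0.188
```

Contact at about 6 N. Releasing and retreating straight up.

>>> servo_tool(
  motion=[
    [0.3,0,0,0,0,0,0],
    [0.4,0,0,0,0,0,0],
    [0.7,0,0,0,0,0,0],
    [0.7,0,0,0,0,0,0],
    [0.7,0,0,0,0,0,0],
    [0.7,0,0,-0.01,0,0,0],
    [0.7,0,0,-0.03,0,0,0],
    [0.7,0,0,-0.06,0,0,0],
    [0.7,0,0,-0.1,0,0,0],
    [0.7,0,0,-0.14,0,0,0],
    [0.7,0,0,-0.14,0,0,0],
    [0.7,0,0,-0.14,0,0,0],
  ],
)

```text
clock: 12.78
position: [0.4349, 0.2888, 0.3357]
ee_rot: [1.0, -0.005, -0.0, -0.0]
ft_force: [0.8, -0.0, 0.0]
grip_width: 0.699
```

```bash
python3 - <<'E'
from h import *
o,p,d,i=cam("wrist"); cv2.imwrite("pics/w4.png",p)
o2,s,_,_=cam("scene"); cv2.imwrite("pics/s4.png",s)
K=np.array(i["intrinsics"]);f=K[0,0];v,u=np.mgrid[:420,:560]
x=u-K[0,2];y=v-K[1,2];r=np.hypot(x,y)+1e-9;t=np.tan(np.minimum(r/f,1.5))
Pc=np.stack([x/r*t*d,y/r*t*d,d,np.ones_like(d)],-1)@np.array(i["tool_from_camera"]).T
W=Pc[...,:3]@R.from_quat(o["ee_rot"]).as_matrix().T+o["position"]
h=cv2.cvtColor(p,cv2.COLOR_BGR2HSV)
m=(h[...,0]<24)&(h[...,1]>90)&(W[...,2]>.16)&(W[...,2]<.24)&(np.hypot(W[...,0]-.435,W[...,1]-.289)<.06)
print(o["position"],o["ft_force"],m.sum(),W[m].mean(0),np.percentile(W[m],[2,98],axis=0).round(3))
m=(abs(W[...,2]-.055)<.004)&(abs(W[...,0]-.435)<.13)&(abs(W[...,1]-.288)<.13)&(h[...,1]<60)
print("plate",cv2.minAreaRect(W[m][:,:2].astype(np.float32)*1000))
E
```

```text
[0.43486907 0.28878478 0.33574828] [ 0.81842995 -0.01739744  0.01068663] 1182 [0.43457005 0.29062508 0.22196587] [[0.427 0.266 0.217]
 [0.443 0.314 0.225]]
plate ((434.4596862792969, 287.2170104980469), (160.74844360351562, 161.2052764892578), 82.38256072998047)
```

View pics/s4.png

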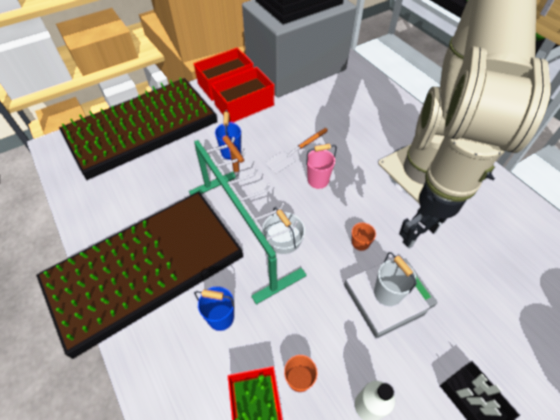

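View pics/w4.png

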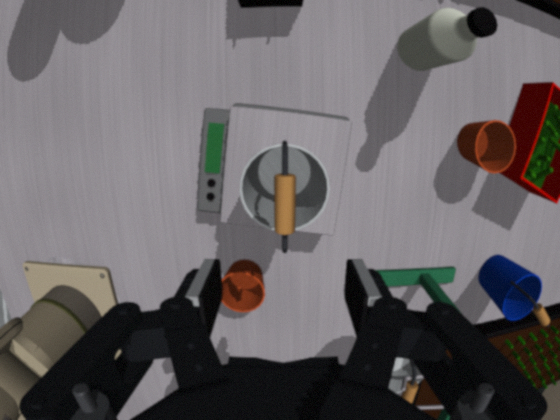

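The scene view shows the pail standing on the plate at (395,283), with the pan at (283,230) and the dibber at (233,150) still hanging. The wrist view shows the grip at (286,205), about 3 mm from the plate's middle and 0.159 m above it. The robot is clear of everything, so I hand in.

```bash
python3 -c "
from h import *
print(ticket.hand_in())"
```

```text
the job is handed in; nothing more can be done
None
```

I took the deep pail from the rack's middle place by its grip: up 31 mm, then 130 mm out. I set it on the scale plate with a light touch of about 6 N, let go, and moved straight up about 140 mm. I handed the job in at about 13 s; no verdict was reported.

- **Position:** in the last wrist picture the grip is about 3 mm from the plate's middle. Its height is about 0.159 m above the plate, where 0.160 m means standing level.
- **Uprightness:** I judged this by eye and from the grip height; I did not measure the tilt angle.
- **Pan and dibber:** both still hang in their places in the last scene picture. I did not re-measure their positions.
- **Robot:** it was clear of everything, with a wrist force reading below 1 N.

No check failed or disagreed. In one early measuring script, the depth filter matched no pixels on one grip and the script stopped; I fixed it before making any move.

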